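# Store two clay ring weights in the finds tube

## Robot

A 7-joint arm with a two-finger parallel gripper is mounted at the origin on the work surface. World frame = base frame: x ahead of the robot, y to its left, z up, the work surface at z = 0. Lengths are in m, angles in degrees, forces in N, time in s.
With the tool pointing down it reaches from about 0.425 to 0.825 m from the base axis. Payload 3.6 kg.
Tool frame: the origin (TCP) lies at the very end of the fingers, on their centre line; the grasp point (between the pads) lies 19 mm behind it; y points along the fingers, x is the direction in which the jaws open and shut, and the axes are right-handed (so a half turn about y gives the same grasp; the last joint's range is limited). The gripper opens to 93 mm and grips with 3 to 60 N. Pads are 15 mm wide; open, the fingers measure 128 mm over their backs; the gripper's body (75 mm by 188 mm) begins 65 mm behind the grasp point.
Start: joints at [-75.143, 35.231, -0.722, 81.555, 0.464, 63.22, -2.315], TCP at [0.183, 0.624, 0.185] pointing down, gripper open.
Joint ranges: [-178.69, 178.69], [-17.37, 117.87], [-77.05, 75.6], [15.02, 138.74], [-78.02, 258.01], [0.78, 113.62], [-162.83, 162.83]. Speed limits (degrees/s): [159.86, 159.86, 180, 180, 180, 180, 180].

## Interface

Orientations are given as a 3x3 rotation matrix whose columns are the frame's x, y, z axes.
In Python, from workcell import telemetry, cams, job, spotter gives the robot as it stands. The module is installed in compiled form; this text tells all that it offers.
- The arm moves only by the tool servo_tool, never from a script. Its argument "targets" is a list of rows, each a list of 3 entries, a list of its own where there are three numbers: the gripper command: -1 is shut, 1 is fully open, values between are in proportion, then the shift along the tool's x, y, z in mm, then the turn about the tool's y in degrees. A call has 1 to 12 rows; each row is the pose to reach, as a shift and turn from the pose commanded when the call began, along the tool's axes at that moment; what a row does not reach only later rows make up. A row lasts 1/10 s, in which the tool goes at most 50 mm and 8.59 degrees, less where a joint would pass 70% of its speed; a pose out of reach is approached as far as the arm can. A call with a gripper value outside its range is refused whole. The fingers move at their own pace and stop on an object; "force" is the grip in N (left out, the last holds). Time passes only in rows, so rows that repeat a pose let the fingers close. It gives the time, the measured TCP pose, the force and the opening at its end, in the units of the state.
- telemetry.sense(): the state, without advancing time (a new reading comes with each control period).
- cams.snapshot(name): name is "side" or "top" or "wrist"; returns (picture, depth): 480x640x3 uint8, blue, green, red; 480x640 float32, m along the optical axis (not along the pixel's ray), 0 where there is no reading.
- cams.calibration(name): a dict with "fx", "fy", "cx", "cy" (pixels), "eye" and "attitude" of the camera in the world. Camera axes: x right, y down, z forward; pixel columns grow to the right and rows downward; lengths in m; the calibration is good to about 2 mm. A picture is of the moment at which its call begins: read the wrist's pose just before it. calibration takes no time and is no camera call; for the wrist camera it gives the pose at the moment of the call.
- job.hand_in(): hands the job in, once; it reports no verdict.
Trained networks look in the newest picture that a camera, given by its name, has taken for a name from the list of things; names that differ only in an ending like _2 or _b are one class to them, and where a whole thing is asked for, a point or a joint stands for the part that bears it (a point fixed in the world has none). Each returns a list of dicts, best first, with "p" (0 to 1); they miss things now and then, are a little off and sometimes report something else, mostly with a low value. They report only what shows in the picture. A call takes as long as a camera call. They do not tell look-alikes from the thing itself.
- spotter.recognise(target, camera): "bbox" ([left, top, width, height] in pixels, round what is visible of it).
- spotter.pinpoint(target, camera): "xy" ([column, row] in pixels: a listed point, or the origin of a listed thing).
The state is a dict: "time_s": time; "joint_pos": joint angles; "qd": joint speeds; "joint_torque": joint torques, N m; "eef_pos": TCP position; "ee_rot": TCP orientation; "wrist_force": force on the tool from outside, world axes, zero at the start; "moment": the same for the moment, N m; "grip_width": finger opening in m.
Only numpy, scipy, OpenCV 4.12 (cv2) and the standard library are available. Lean on these libraries where they do the work, as an engineer would, in place of code of your own. Each camera call takes 0.05 s, during which the arm holds its last target.

## Task

Put the two small flat clay rings into the grey storage tube with the slightly flared mouth, so that they lie flat on each other as one column inside it, in either order. They are fragile finds: let each go right at the tube's mouth, never from high above it. Leave the solid clay disc, which has no hole, where it lies.

Things in the scene. Friction and masses are not known exactly. Their poses are not given: they have to be found in the camera images.
- ring_a: One of the two small flat rings of fired reddish clay: outer diameter 54 mm, hole 22 mm, 16 mm thick, about 55 g. Lies flat on the table. Origin at its middle, on the hole's axis at half thickness (8 mm above its underside); z is the axis of the hole. (A third, larger ring, 80 mm across and 20 mm thick, lies nearby and does not fit the tube.)
- ring_b: The other small flat clay ring, alike in every way to ring_a: outer diameter 54 mm, hole 22 mm, 16 mm thick; origin at its middle, z along the axis of the hole.
- tube: Upright grey plastic storage tube, fixed to the table, 46 mm high, open at the top, on a dark steel foot disc 96 mm across. Origin at the centre of its underside on the table; z is the tube's axis, upwards. Inside diameter 74 mm, wall 4 mm, closed floor at 6 mm height. From 34 mm height up to the rim at 46 mm it flares slightly to a mouth about 84 mm wide inside, 92 mm outside. Where it stands varies widely.
- disc: Bystander: solid disc of the same clay without a hole, diameter 54 mm, 16 mm thick, loose and flat on the table; origin at its middle. To be left alone.
There are look-alikes about, which are no part of the job. Leave any blue or white look-alike of the ring_b alone.

How it is judged:
By the outcome, as a careful person would: the job done as asked, in the order asked, and still so for the second after the job is handed in, with the robot touching nothing.
It also fails if it takes over 51 s, if anything falls off the work surface, if the arm or the gripper's body presses on something with over 40 N, if the wrist force passes 120 N, or if a joint passes its speed limit or range.

## Working session

There is one attempt and no reset: what is moved stays moved. The work goes in short steps, Python scripts to look and compute and a tool call to move; the robot and the scene stay as the last step left them, time stands still between calls to the robot, and variables do not carry over. Pictures are saved under pics/ and viewed, and the job is handed in when it is done.

Besides the shell and the picture viewer there is one more tool, called after "Call:" in YAML: its name, and indented under it one key for each argument. servo_tool: Moves the arm, as the interface text tells. Its arguments: {"type":"object","properties":{"targets":{"type":"array"},"force":{"type":"number"}},"required":["targets"]}

```bash
mkdir -p pics; cat > h.py <<'E'
import numpy as np, cv2
from workcell import telemetry, cams, job, spotter
def px2w(name,u,v,d=None,z=None,c=None):
    c=c or cams.calibration(name)
    R=np.array(c["attitude"]); e=np.array(c["eye"])
    r=R@np.array([(u-c["cx"])/c["fx"],(v-c["cy"])/c["fy"],1.0])
    t=d if d is not None else (z-e[2])/r[2]
    return e+r*t
E
python3 - <<'E'
from h import *
s=telemetry.sense(); print(s["time_s"],s["eef_pos"],np.round(s["ee_rot"],3),s["grip_width"])
for n in ("top","side"):
    c=cams.calibration(n); print(n,c)
    im,d=cams.snapshot(n); cv2.imwrite(f"pics/{n}0.png",im); np.save(f"{n}0.npy",d)
    for t in ("ring_a","tube","disc"):
        for r in spotter.pinpoint(t,n):
            u,v=r["xy"]; print(n,t,round(r["p"],2),np.round(r["xy"]),np.round(px2w(n,u,v,z=0.012),3))
E
```

```text
0.0 [0.18301669 0.62280561 0.18360171] [[ 0.282 -0.001 -0.959]
 [ 0.959 -0.002  0.282]
 [-0.003 -1.    -0.   ]] 0.09288216811093462
top {'fx': 456.02937443086086, 'fy': 456.02937443086086, 'cx': 329.5115831159386, 'cy': 242.26359243099608, 'eye': array([0.39125093, 0.03136703, 0.76732653]), 'attitude': array([[ 1.04872171e-02, -9.85745249e-01,  1.67917605e-01],
       [-9.99941919e-01, -1.07556534e-02, -6.89185002e-04],
       [ 2.48542441e-03, -1.67900625e-01, -9.85800793e-01]])}
top ring_a 0.87 [360. 285.] [ 0.448 -0.021  0.012]
top ring_a 0.82 [169. 287.] [0.441 0.296 0.012]
top ring_a 0.81 [233. 272.] [0.468 0.191 0.012]
top ring_a 0.71 [302. 254.] [0.5   0.076 0.012]
top tube 0.83 [419. 198.] [ 0.598 -0.121  0.012]
top disc 0.56 [479. 271.] [ 0.474 -0.218  0.012]
side {'fx': 457.38464721842206, 'fy': 457.38464721842206, 'cx': 315.271545088564, 'cy': 239.05196066063368, 'eye': array([ 0.12028998, -0.39169799,  0.430738  ]), 'attitude': array([[ 0.73380251, -0.352426  ,  0.58080099],
       [-0.67929565, -0.39265397,  0.6199841 ],
       [ 0.0095553 , -0.84948147, -0.52753192]])}
side ring_a 0.76 [309. 306.] [ 0.455 -0.024  0.012]
side ring_a 0.75 [283. 264.] [0.493 0.08  0.012]
side ring_a 0.55 [188. 228.] [0.437 0.28  0.012]
side tube 0.57 [432. 302.] [ 0.589 -0.137  0.012]
side disc 0.56 [437. 380.] [ 0.476 -0.222  0.012]
```

View pics/top0.png

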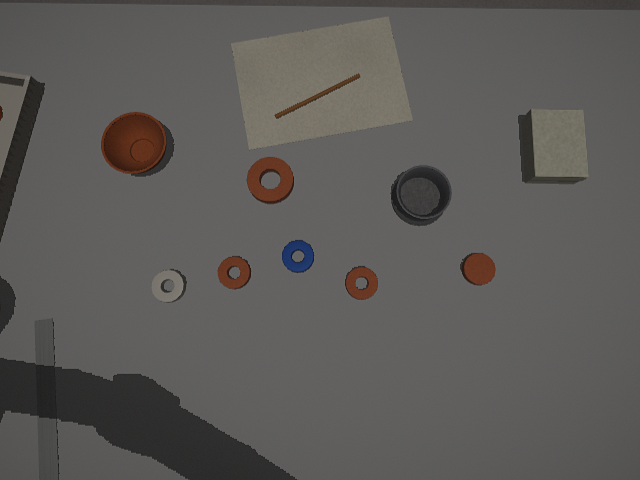

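View pics/side0.png

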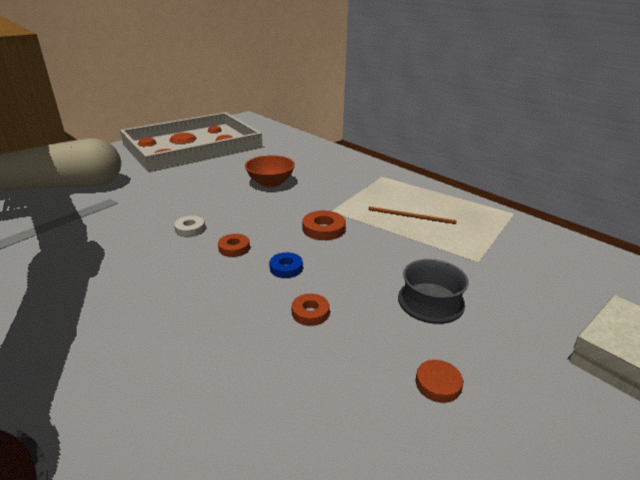

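In the top picture, these could be taken for a small ring: red (234,272), red (361,283), blue (298,256), white (168,286), large red (270,180) and the hole-less disc (479,269). By the description, the targets are the two small red rings at (234,272) and (361,283). The tube is at (420,195). Next I'll measure them and check a close crop.

```bash
python3 - <<'E'
from h import *
im=cv2.imread("pics/top0.png"); d=np.load("top0.npy"); c=cams.calibration("top")
hsv=cv2.cvtColor(im,cv2.COLOR_BGR2HSV)
m=((hsv[...,0]<15)|(hsv[...,0]>170))&(hsv[...,1]>150)&(hsv[...,2]>60)
V,U=np.mgrid[:480,:640]
P=np.stack([(U-c["cx"])/c["fx"]*d,(V-c["cy"])/c["fy"]*d,d],-1)@np.array(c["attitude"]).T+np.array(c["eye"])
n,l,st,_=cv2.connectedComponentsWithStats(m.astype(np.uint8))
for i in range(1,n):
    if st[i,4]<200: continue
    q=P[(l==i)&(d>0)]; z=np.median(q[:,2]); 
    t=q[abs(q[:,2]-z)<.004]
    (cx,cy),r=cv2.minEnclosingCircle(t[:,:2].astype(np.float32))
    print(st[i],"zmed",round(z,4),"ztop",np.round(np.percentile(q[:,2],[5,90]),4),"circ",np.round([cx,cy,r],4),"mean",np.round(t.mean(0),4))
# tube rim
box=(U>380)&(U<465)&(V>150)&(V<235)&(d>0)
q=P[box&(P[...,2]>.041)&(P[...,2]<.055)]
(cx,cy),r=cv2.minEnclosingCircle(q[:,:2].astype(np.float32)); print("rim",len(q),cx,cy,r,np.percentile(q[:,2],[5,50,95]))
q=P[box&(P[...,2]>.0)&(P[...,2]<.012)&(np.hypot(P[...,0]-cx,P[...,1]-cy)<.035)]; print("floor",q.mean(0))
for k,(u,v) in enumerate([(234,272),(361,283)]):
    pass
cr=np.hstack([cv2.resize(im[v-30:v+30,u-30:u+30],(260,260),interpolation=cv2.INTER_CUBIC) for u,v in [(234,272),(361,283),(420,195)]])
cv2.imwrite("pics/crop0.png",cr)
E
```

```text
[275  74  85  44 276] zmed 0.0072 ztop [0.0047 0.0091] circ [0.7858 0.0545 0.0843] mean [0.7876 0.0548 0.0072]
[ 101  112   65   62 2966] zmed 0.0211 ztop [0.0049 0.0437] circ [0.6815 0.3616 0.0433] mean [0.6894 0.3716 0.0211]
[ 247  157   46   44 1235] zmed 0.0194 ztop [0.0173 0.0209] circ [0.6279 0.133  0.0404] mean [0.627  0.1341 0.0194]
[464 253  31  31 755] zmed 0.0155 ztop [0.0134 0.0171] circ [ 0.4785 -0.2179  0.0264] mean [ 0.478  -0.2174  0.0155]
[218 257  32  31 633] zmed 0.0155 ztop [0.0133 0.0171] circ [0.4679 0.1892 0.0265] mean [0.4677 0.1892 0.0154]
[346 267  32  32 639] zmed 0.0154 ztop [0.0134 0.0171] circ [ 0.4527 -0.0222  0.0264] mean [ 0.4521 -0.0223  0.0154]
rim 537 0.6005303859710693 -0.12192095071077347 0.045986175537109375 [0.04158917 0.04463804 0.04720757]
floor [ 0.60296887 -0.12372004  0.00566282]
```

View pics/crop0.png

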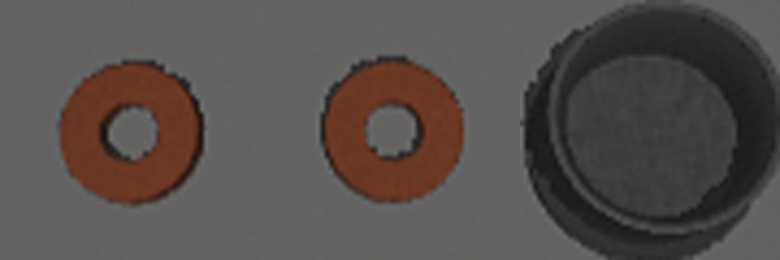

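The crop shows two plain small red rings with see-through holes and the open, empty tube. I'll go to the first ring.

```bash
cat >> h.py <<'E'
def go(x,y,z):
    s=telemetry.sense(); R=np.array(s["ee_rot"]); p=np.array(s["eef_pos"])
    print("t",round(s["time_s"],2),"tcp",np.round(p,4),"w",round(s["grip_width"],4),"F",np.round(s["wrist_force"],1))
    print("shift mm",np.round(R.T@(np.array([x,y,z])-p)*1000,1),"yaxis",np.round(R[:,1],3),"xaxis",np.round(R[:,0],3))
E
python3 -c "
from h import *
go(.468,.189,.12)"
```

```text
t 0.4 tcp [0.1832 0.6235 0.1846] w 0.0929 F [ 0.7 -0.6  0. ]
shift mm [-336.6   64.7 -395.7] yaxis [-0. -0. -1.] xaxis [ 0.282  0.959 -0.   ]
```

Call:
servo_tool:
  targets:
    - [1,[-336.6,64.7,-395.7],0]
    - [1,[-336.6,64.7,-395.7],0]
    - [1,[-336.6,64.7,-395.7],0]
    - [1,[-336.6,64.7,-395.7],0]
    - [1,[-336.6,64.7,-395.7],0]
    - [1,[-336.6,64.7,-395.7],0]
    - [1,[-336.6,64.7,-395.7],0]
    - [1,[-336.6,64.7,-395.7],0]
    - [1,[-336.6,64.7,-395.7],0]
    - [1,[-336.6,64.7,-395.7],0]
    - [1,[-336.6,64.7,-395.7],0]
    - [1,[-336.6,64.7,-395.7],0]
  force: 15

```text
time_s: 1.6
eef_pos: [0.4703, 0.1842, 0.1198]
ee_rot: [[0.29, 0.001, -0.957], [0.957, -0.003, 0.29], [-0.002, -1.0, -0.002]]
wrist_force: [-0.7, 0.8, 0.6]
grip_width: 0.0932
```

```bash
python3 - <<'E'
from h import *
go(.468,.189,.12)
im,d=cams.snapshot("wrist"); cv2.imwrite("pics/w1.png",im)
print(cams.calibration("wrist"))
go(.468,.189,.12)
E
```

```text
t 1.6 tcp [0.4703 0.1842 0.1198] w 0.0932 F [-0.7  0.8  0.6]
shift mm [ 3.9 -0.2  3.6] yaxis [ 0.001 -0.003 -1.   ] xaxis [ 0.29   0.957 -0.002]
{'fx': 398.8778029217933, 'fy': 398.8778029217933, 'cx': 314.2541081400034, 'cy': 243.86077155454254, 'eye': array([0.39392307, 0.20946787, 0.3196407 ]), 'attitude': array([[ 2.86129000e-01,  9.20817611e-01,  2.65000230e-01],
       [ 9.58191093e-01, -2.75014752e-01, -7.89728820e-02],
       [ 1.59352179e-04,  2.76517292e-01, -9.61008929e-01]])}
t 1.65 tcp [0.4688 0.1875 0.12  ] w 0.0926 F [0.4 0.6 0.2]
shift mm [ 1.2 -0.   1.2] yaxis [ 0. -0. -1.] xaxis [ 0.286  0.958 -0.   ]
```

View pics/w1.png

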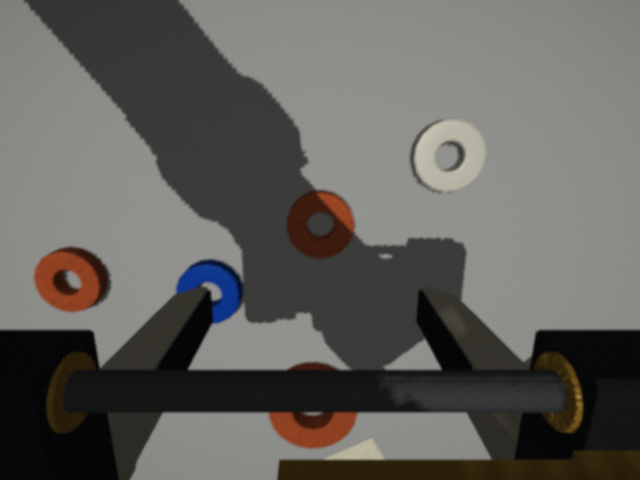

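```bash
python3 - <<'E'
from h import *
im,d=cams.snapshot("wrist"); c=cams.calibration("wrist")
hsv=cv2.cvtColor(im,cv2.COLOR_BGR2HSV)
m=(((hsv[...,0]<15)|(hsv[...,0]>170))&(hsv[...,1]>130)).astype(np.uint8); m[340:]=0
n,l,st,ce=cv2.connectedComponentsWithStats(m)
for i in range(1,n):
    if st[i,4]>800:
        v,u=np.nonzero((l==i)&(d>0)); q=np.array([px2w("wrist",a,b,d=d[b,a],c=c) for a,b in zip(u,v)])
        t=q[q[:,2]>.012]; print(st[i],ce[i],np.round(cv2.minEnclosingCircle(t[:,:2].astype(np.float32))[0],4),np.percentile(t[:,2],[10,90]))
go(.468,.189,.007)
E
```

```text
[ 284  195   66   66 2904] [316.08023416 227.69455923] [0.4658 0.1912] [0.01467591 0.01653179]
[  31  250   73   64 3255] [ 66.56835637 281.38156682] [ 0.4516 -0.0201] [0.01410125 0.01623814]
t 1.7 tcp [0.4678 0.1896 0.1201] w 0.0929 F [0.4 0.2 0.8]
shift mm [ -0.6 113.1  -0.4] yaxis [-0.     0.001 -1.   ] xaxis [0.282 0.959 0.001]
```

Call:
servo_tool:
  targets:
    - [1,[0,30,0.5],0]
    - [1,[0,65,0.5],0]
    - [1,[0,95,0.5],0]
    - [1,[0,108,0.5],0]
    - [1,[0,113,0.5],0]
    - [1,[0,113,0.5],0]
    - [1,[0,113,0.5],0]
    - [0.3,[0,113,0.5],0]
    - [-1,[0,113,0.5],0]
    - [-1,[0,113,0.5],0]
    - [-1,[0,113,0.5],0]
    - [-1,[0,113,0.5],0]
  force: 15

```text
time_s: 2.9
eef_pos: [0.4676, 0.1892, 0.0072]
ee_rot: [[0.282, 0.0, -0.959], [0.959, 0.0, 0.282], [0.0, -1.0, -0.0]]
wrist_force: [0.3, -0.2, -0.4]
grip_width: 0.0575
```

Call:
servo_tool:
  targets:
    - [-1,[0,0,0],0]
    - [-1,[0,0,0],0]
    - [-1,[0,0,0],0]
    - [-1,[0,0,0],0]
    - [-1,[0,0,0],0]

```text
time_s: 3.4
eef_pos: [0.4675, 0.1892, 0.007]
ee_rot: [[0.282, -0.0, -0.959], [0.959, -0.0, 0.282], [-0.0, -1.0, 0.0]]
wrist_force: [-0.2, -0.0, 0.2]
grip_width: 0.0176
```

The jaws closed to 17.6 mm, so they aren't holding the ring across its diameter. I'll look.

```bash
python3 - <<'E'
from h import *
im,d=cams.snapshot("wrist"); cv2.imwrite("pics/w2.png",im)
im,d=cams.snapshot("side"); cv2.imwrite("pics/s2.png",cv2.resize(im[150:350,100:400],(750,500)))
im,d=cams.snapshot("top"); cv2.imwrite("pics/t2.png",im)
go(.468,.189,.007)
E
```

```text
t 3.55 tcp [0.4675 0.1893 0.007 ] w 0.0057 F [-0.  -0.5 -0.4]
shift mm [-0.1  0.  -0.6] yaxis [-0. -0. -1.] xaxis [ 0.282  0.959 -0.   ]
```

View pics/w2.png

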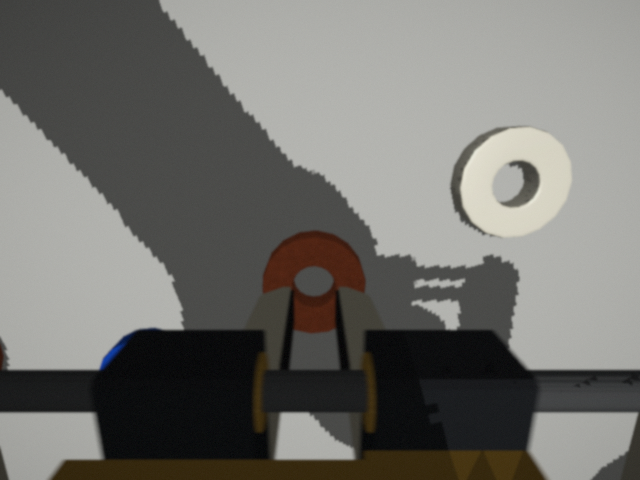

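View pics/s2.png

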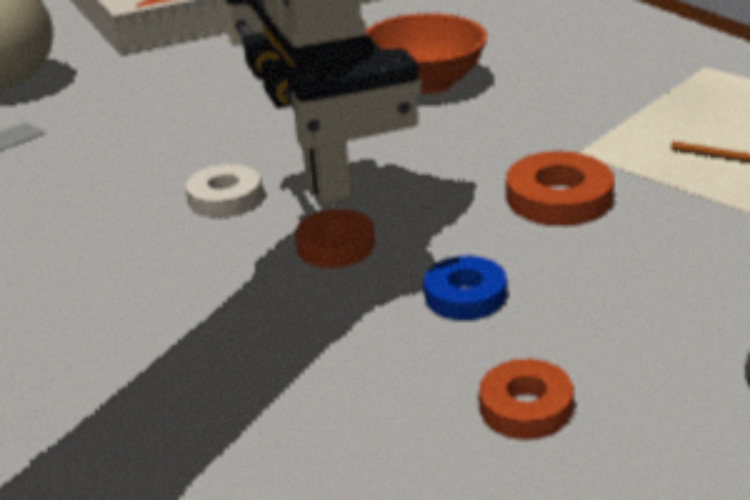

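View pics/t2.png

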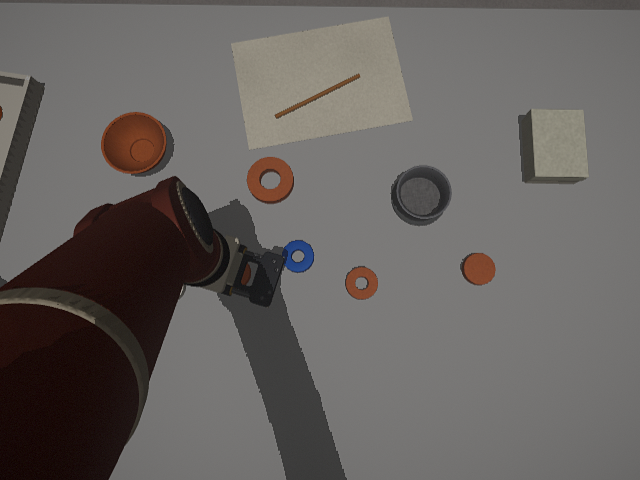

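```bash
cat >> h.py <<'E'
def w2px(p,c):
    q=np.array(c["attitude"]).T@(np.array(p)-np.array(c["eye"])); return np.round([c["cx"]+c["fx"]*q[0]/q[2],c["cy"]+c["fy"]*q[1]/q[2]],1)
def rings(im,d,c,cut=340,zmin=.012):
    hsv=cv2.cvtColor(im,cv2.COLOR_BGR2HSV)
    m=(((hsv[...,0]<15)|(hsv[...,0]>170))&(hsv[...,1]>130)).astype(np.uint8); m[cut:]=0
    n,l,st,ce=cv2.connectedComponentsWithStats(m)
    for i in range(1,n):
        if st[i,4]>500:
            v,u=np.nonzero((l==i)&(d>0)); q=np.array([px2w("",a,b,d=d[b,a],c=c) for a,b in zip(u,v)])
            t=q[q[:,2]>zmin]
            if len(t): 
                a,r=cv2.minEnclosingCircle(t[:,:2].astype(np.float32)); print(st[i],"xy",np.round(a,4),"r",round(r,4),"z",np.round(np.percentile(t[:,2],[5,95]),4))
E
python3 - <<'E'
from h import *
s=telemetry.sense(); c=cams.calibration("wrist"); 
p=np.array(s["eef_pos"]);R=np.array(s["ee_rot"]); print(w2px(p,c), [w2px(p+R@np.array(o),c) for o in ([0,-.019,0],[0,-.04,0],[0,-.019,.0075],[0,-.019,-.0075])])
im,d=cams.snapshot("wrist"); rings(im,d,c); go(.4,.2,.1)
im,d=cams.snapshot("wrist"); cv2.imwrite("pics/w3.png",cv2.resize(im[200:420,200:440],(720,660))[:600])
for u,v in [(277,300),(277,315),(350,300),(355,320),(315,320)]: print(u,v,px2w("",u,v,d=d[v,u],c=c))
E
```

```text
[314.9 280.8] [array([315., 295.]), array([315.1, 314.1]), array([315. , 280.7]), array([315., 309.])]
[ 263  231  102   75 4178] xy [0.4664 0.1887] r 0.0265 z [0.0142 0.0166]
[305 296  20  37 625] xy [0.4749 0.1861] r 0.0182 z [0.0142 0.0726]
t 3.6 tcp [0.4675 0.1892 0.007 ] w 0.0025 F [-0.6  0.   0.3]
shift mm [ -8.7 -93.   67.8] yaxis [-0. -0. -1.] xaxis [ 0.282  0.959 -0.   ]
277 300 [0.45326811 0.17701342 0.05481257]
277 315 [0.45336062 0.17833601 0.06922493]
350 300 [0.46118157 0.20597245 0.05610629]
355 320 [0.46125512 0.20625244 0.07393238]
315 320 [0.48520768 0.18408534 0.0161764 ]
```

View pics/w3.png

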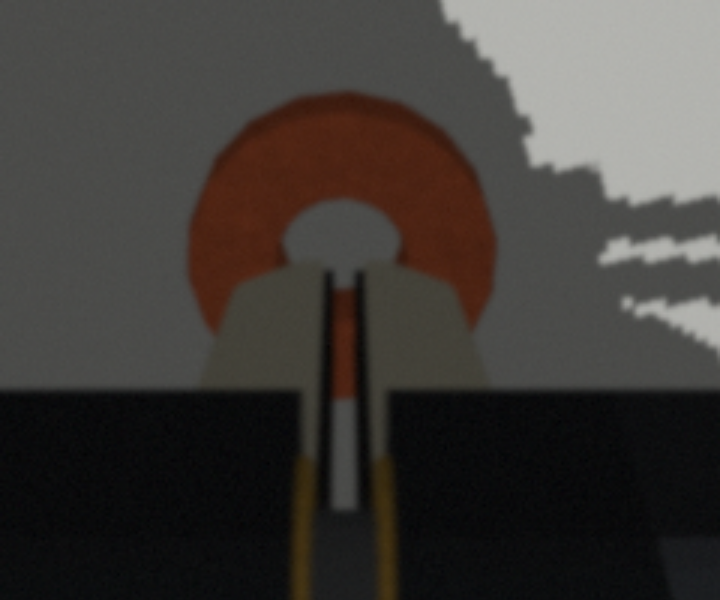

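```bash
python3 - <<'E'
from h import *
c=cams.calibration("wrist"); im,d=cams.snapshot("wrist"); s=telemetry.sense()
p=np.array(s["eef_pos"]);R=np.array(s["ee_rot"])
V,U=np.mgrid[240:335,250:380]
q=np.array([np.r_[u,v,R.T@(px2w("",u,v,d=d[v,u],c=c)-p)*1000,px2w("",u,v,d=d[v,u],c=c)[2]*1000] for u,v in zip(U.ravel(),V.ravel()) if d[v,u]>0])
f=q[(q[:,5]>19)]
print(len(f)); o=f[np.argsort(f[:,5])]; print(np.round(o[:12],1)); 
for col in (285,295,300,305,340,345):
    g=f[f[:,0]==col]; print(col,np.round(g[:4],1).tolist())
print(s["grip_width"])
for n in ("side",):
    im,d=cams.snapshot(n); c=cams.calibration(n); rings(im,d,c,480)
    u,v=w2px(p,c); print("tcp px",u,v, "ring top",w2px([.4664,.189,.016],c))
    u=int(u);v=int(v); cr=im[v-50:v+40,u-50:u+60]; cv2.imwrite("pics/s3.png",cv2.resize(cr,None,fx=6,fy=6)); print(u,v)
    for vv in range(v-40,v+10,3): print(vv,np.round(px2w("",u,vv,d=d[vv,u],c=c),4))
E
```

```text
3776
[[313.  290.   -0.9 -33.5   8.7  40.6]
 [318.  290.    1.3 -33.6   8.7  40.7]
 [306.  287.   -4.1 -33.7  10.2  40.8]
 [323.  287.    3.5 -33.7  10.2  40.8]
 [300.  287.   -6.7 -33.8  10.2  40.8]
 [322.  287.    3.1 -33.8  10.2  40.8]
 [316.  290.    0.4 -33.8   8.8  40.9]
 [302.  287.   -5.8 -33.9  10.3  40.9]
 [329.  287.    6.2 -33.9  10.3  40.9]
 [308.  287.   -3.2 -33.9  10.3  41. ]
 [325.  287.    4.4 -34.   10.3  41. ]
 [319.  290.    1.7 -34.    8.9  41.1]]
285 [[285.0, 293.0, -12.9, -41.1, 10.5, 48.2], [285.0, 294.0, -12.8, -42.4, 10.6, 49.4], [285.0, 295.0, -12.8, -42.9, 10.3, 49.9], [285.0, 296.0, -12.7, -44.1, 10.4, 51.2]]
295 [[295.0, 289.0, -8.9, -35.8, 10.1, 42.9], [295.0, 290.0, -8.8, -37.1, 10.2, 44.2], [295.0, 291.0, -8.7, -38.9, 10.5, 46.0], [295.0, 292.0, -8.7, -39.7, 10.3, 46.7]]
300 [[300.0, 287.0, -6.7, -33.8, 10.2, 40.8], [300.0, 288.0, -6.7, -34.8, 10.2, 41.9], [300.0, 289.0, -6.6, -37.8, 10.9, 44.9], [300.0, 290.0, -6.6, -37.4, 10.3, 44.5]]
305 [[305.0, 287.0, -4.5, -34.6, 10.6, 41.7], [305.0, 288.0, -4.5, -35.6, 10.5, 42.6], [305.0, 289.0, -4.4, -37.3, 
[... 727 characters left out ...]
24 -0.0272] r 0.0278 z [0.0129 0.0163]
[ 416  360   47   42 1554] xy [ 0.4791 -0.2224] r 0.0272 z [0.0136 0.0166]
[   0  431   36   49 1279] xy [ 0.0879 -0.0018] r 0.0272 z [0.0121 0.0149]
tcp px 231.5 244.5 ring top [230.5 240.4]
231 244
204 [0.4261 0.11   0.1303]
207 [0.4244 0.1079 0.127 ]
210 [0.4617 0.1701 0.084 ]
213 [0.4616 0.1708 0.0783]
216 [0.4612 0.1712 0.0728]
219 [0.4605 0.1709 0.0676]
222 [0.4614 0.1732 0.0608]
225 [0.4605 0.1727 0.0556]
228 [0.4611 0.1746 0.0489]
231 [ 0.4993  0.2392 -0.0008]
234 [0.4797 0.2075 0.015 ]
237 [0.4752 0.2011 0.0137]
240 [0.471  0.1952 0.012 ]
243 [0.4711 0.1964 0.0053]
246 [0.4578 0.175  0.0151]
249 [0.4533 0.1684 0.0142]
252 [0.4512 0.1659 0.0104]
```

View pics/s3.png

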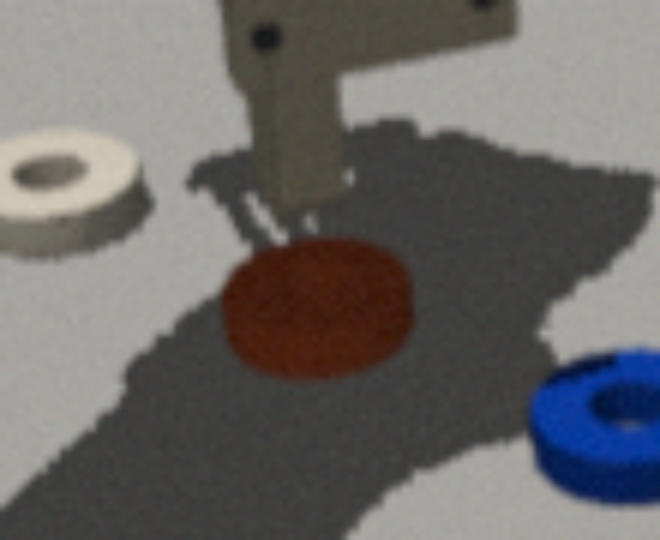

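Both cameras show the real fingertips at about z = 40 mm while the reported TCP is at 7 mm. The jaws closed above the ring and it hasn't moved. I'll open and measure the tips again.

Call:
servo_tool:
  targets:
    - [1,[0,0,0],0]
    - [1,[0,0,0],0]
    - [1,[0,0,0],0]
    - [1,[0,0,0],0]
    - [1,[0,0,0],0]
    - [1,[0,0,0],0]
    - [1,[0,0,0],0]
    - [1,[0,0,0],0]
    - [1,[0,0,0],0]
    - [1,[0,0,0],0]

```text
time_s: 4.75
eef_pos: [0.4675, 0.1893, 0.007]
ee_rot: [[0.282, -0.0, -0.959], [0.959, -0.0, 0.282], [-0.0, -1.0, 0.0]]
wrist_force: [-0.4, 0.3, -0.1]
grip_width: 0.0757
```

```bash
python3 - <<'E'
from h import *
c=cams.calibration("wrist"); im,d=cams.snapshot("wrist"); s=telemetry.sense(); print(s["grip_width"],s["eef_pos"])
cv2.imwrite("pics/w4.png",im)
p=np.array(s["eef_pos"]);R=np.array(s["ee_rot"])
V,U=np.mgrid[0:480,0:640]
q=np.array([np.r_[u,v,R.T@(px2w("",u,v,d=d[v,u],c=c)-p)*1000] for u,v in zip(U.ravel(),V.ravel()) if d[v,u]>0])
f=q[(q[:,3]<-16)&(q[:,3]>-80)&(abs(q[:,2])<70)&(abs(q[:,4])<30)]
for sg in (-1,1):
    g=f[f[:,2]*sg>0]; g=g[np.argsort(-g[:,3])]; print(np.round(g[:6],1)); print("x range",np.percentile(abs(g[:,2]),[0,1,99,100]))
rings(im,d,c)
im,d=cams.snapshot("side"); cv2.imwrite("pics/s4.png",cv2.resize(im[150:300,130:330],(800,600)))
E
```

```text
0.07984406561086502 [0.46748535 0.18926058 0.00704258]
[[231.  309.  -38.4 -32.7  -1. ]
 [221.  287.  -42.2 -33.2  10. ]
 [231.  310.  -38.3 -33.3  -1.2]
 [230.  295.  -38.3 -33.4   6.2]
 [230.  298.  -38.4 -33.4   4.8]
 [230.  296.  -38.3 -33.4   5.8]]
x range [37.71747316 37.91876973 53.18668723 54.88192201]
[[407.  287.   41.3 -32.9   9.9]
 [398.  309.   37.9 -32.9  -0.9]
 [411.  287.   43.  -33.1   9.9]
 [408.  287.   41.5 -33.6  10.1]
 [398.  314.   37.8 -33.6  -3.1]
 [403.  289.   39.4 -33.7   9.2]]
x range [37.17796995 37.36544046 52.5768523  53.7366591 ]
[ 263  231  102  102 7073] xy [0.4669 0.1888] r 0.0267 z [0.0143 0.0166]
```

View pics/w4.png

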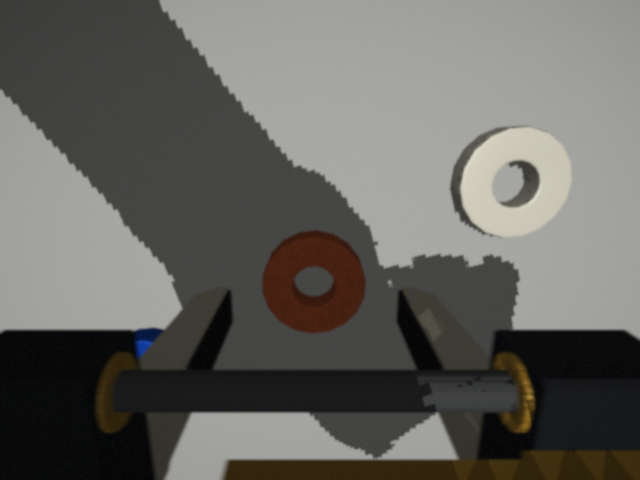

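View pics/s4.png

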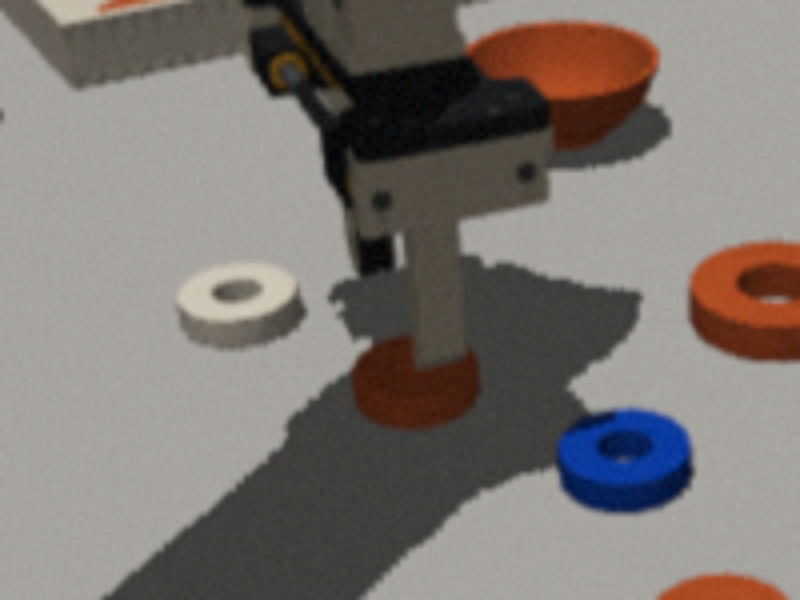

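The fingers end about 33 mm above the reported TCP, and the sideways centring is right. I'll go down in guarded steps by that much and check the tips as I go.

Call:
servo_tool:
  targets:
    - [1,[0,5,0],0]
    - [1,[0,12,0],0]
    - [1,[0,18,0],0]
    - [1,[0,22,0],0]
    - [1,[0,22,0],0]
    - [1,[0,22,0],0]

```text
time_s: 5.45
eef_pos: [0.4674, 0.1892, -0.0152]
ee_rot: [[0.282, -0.0, -0.959], [0.959, -0.0, 0.282], [-0.0, -1.0, 0.0]]
wrist_force: [0.2, 0.6, -0.1]
grip_width: 0.0928
```

```bash
cat >> h.py <<'E'
def tips():
    c=cams.calibration("wrist"); im,d=cams.snapshot("wrist"); s=telemetry.sense(); print("w",s["grip_width"],"tcp",np.round(s["eef_pos"],4),"F",np.round(s["wrist_force"],1))
    p=np.array(s["eef_pos"]);R=np.array(s["ee_rot"])
    V,U=np.nonzero(d>0)
    D=d[V,U]; q=(np.stack([(U-c["cx"])/c["fx"]*D,(V-c["cy"])/c["fy"]*D,D],-1)@np.array(c["attitude"]).T+np.array(c["eye"]))
    t=(q-p)@R*1000
    hsv=cv2.cvtColor(im,cv2.COLOR_BGR2HSV)[V,U]
    ok=(t[:,1]>-80)&(abs(t[:,0])<75)&(abs(t[:,2])<14)&(q[:,2]>.003)&(hsv[:,1]<90)
    for sg in (-1,1):
        g=t[ok&(t[:,0]*sg>0)]; g=g[np.argsort(-g[:,1])]; print("tip",np.round(g[:4],1).tolist())
    return im,d,c
E
python3 - <<'E'
from h import *
im,d,c=tips(); rings(im,d,c); cv2.imwrite("pics/w5.png",im)
im,d=cams.snapshot("side"); cv2.imwrite("pics/s5.png",cv2.resize(im[150:300,130:330],(800,600)))
E
```

```text
w 0.09293665825032502 tcp [ 0.4676  0.1892 -0.015 ] F [ 1.3  1.1 -0.3]
tip [[-8.5, -18.1, -7.1], [-11.4, -18.6, -1.6], [-25.1, -19.2, 10.7], [-26.7, -22.4, 6.8]]
tip [[23.0, -18.7, 13.1], [22.5, -18.8, 13.6], [22.9, -19.2, 12.8], [23.1, -22.1, 12.8]]
[ 257  243  114   97 8036] xy [0.4666 0.1887] r 0.0267 z [0.0141 0.0166]
```

View pics/s5.png

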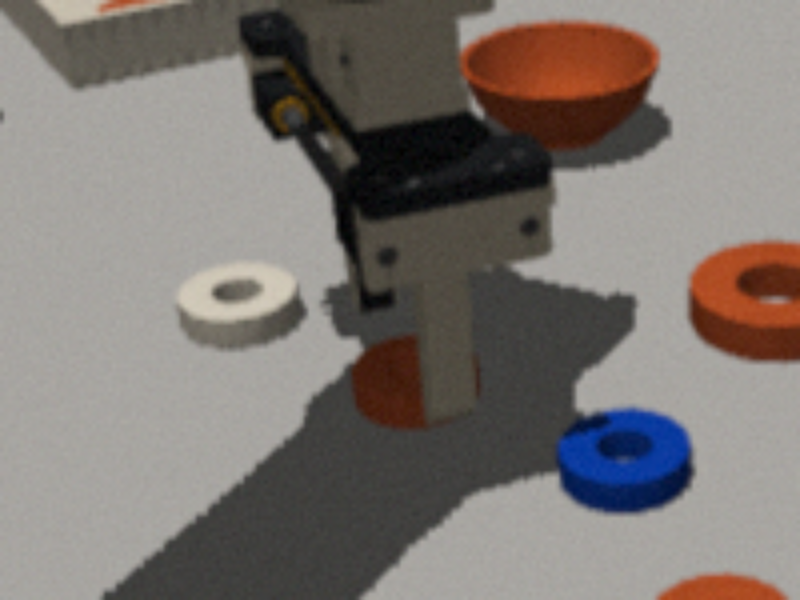

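Call:
servo_tool:
  targets:
    - [1,[0,5,0],0]
    - [1,[0,9,0],0]
    - [1,[0,11,0],0]
    - [1,[0,11,0],0]
    - [1,[0,11,0],0]

```text
time_s: 6.05
eef_pos: [0.4675, 0.1892, -0.026]
ee_rot: [[0.282, -0.0, -0.959], [0.959, -0.0, 0.282], [-0.0, -1.0, 0.0]]
wrist_force: [0.7, 0.7, 0.5]
grip_width: 0.0927
```

Call:
servo_tool:
  targets:
    - [-1,[0,0,0],0]
    - [-1,[0,0,0],0]
    - [-1,[0,0,0],0]
    - [-1,[0,0,0],0]
    - [-1,[0,0,0],0]
    - [-1,[0,0,0],0]
    - [-1,[0,0,0],0]
    - [-1,[0,0,0],0]
  force: 15

```text
time_s: 6.85
eef_pos: [0.4675, 0.1892, -0.0259]
ee_rot: [[0.282, 0.0, -0.959], [0.959, -0.0, 0.282], [-0.0, -1.0, -0.0]]
wrist_force: [-0.7, 0.2, 0.7]
grip_width: 0.0535
```

Gripped at 53.5 mm, which matches the ring. Lifting.

Call:
servo_tool:
  targets:
    - [-1,[0,-10,0],0]
    - [-1,[0,-30,0],0]
    - [-1,[0,-60,0],0]
    - [-1,[0,-90,0],0]
    - [-1,[0,-90,0],0]
    - [-1,[0,-90,0],0]

```text
time_s: 7.45
eef_pos: [0.4677, 0.1893, 0.0648]
ee_rot: [[0.282, 0.001, -0.959], [0.959, 0.001, 0.282], [0.001, -1.0, -0.001]]
wrist_force: [-0.6, -0.0, -0.7]
grip_width: 0.0538
```

```bash
python3 - <<'E'
from h import *
im,d=cams.snapshot("wrist"); c=cams.calibration("wrist"); rings(im,d,c,zmin=.03); cv2.imwrite("pics/w6.png",im)
im,d=cams.snapshot("side"); cv2.imwrite("pics/s6.png",cv2.resize(im[120:270,130:330],(800,600)))
im,d=cams.snapshot("top"); 
go(.6005,-.122,.064)
E
```

```text
[ 251  249  127   91 8032] xy [0.4669 0.1887] r 0.0276 z [0.0969 0.1063]
[   0  274   62   66 3231] xy [0.4158 0.146 ] r 0.0011 z [0.187  0.1909]
t 7.6 tcp [0.4664 0.1888 0.063 ] w 0.0537 F [-0.3 -0.7 -0.4]
shift mm [-260.4   -1.  -216.2] yaxis [-0.002 -0.001 -1.   ] xaxis [ 0.282  0.959 -0.002]
```

View pics/s6.png

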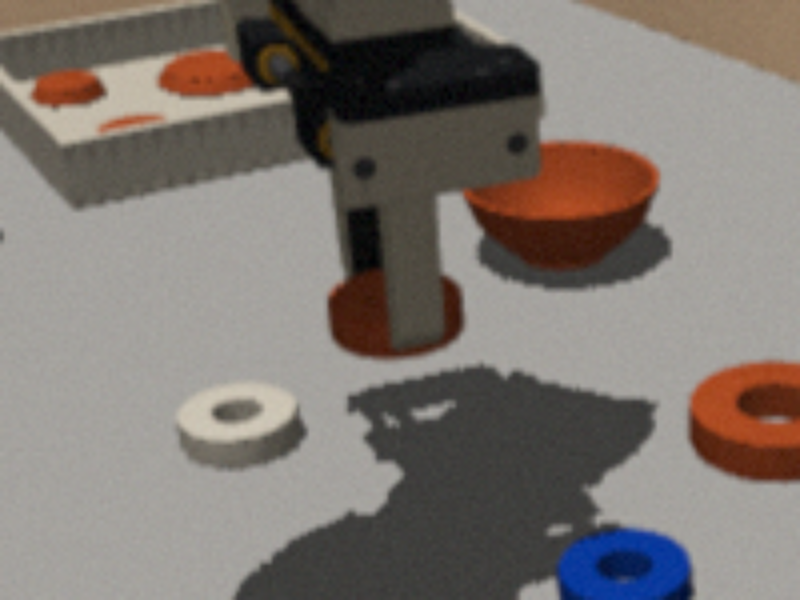

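View pics/w6.png

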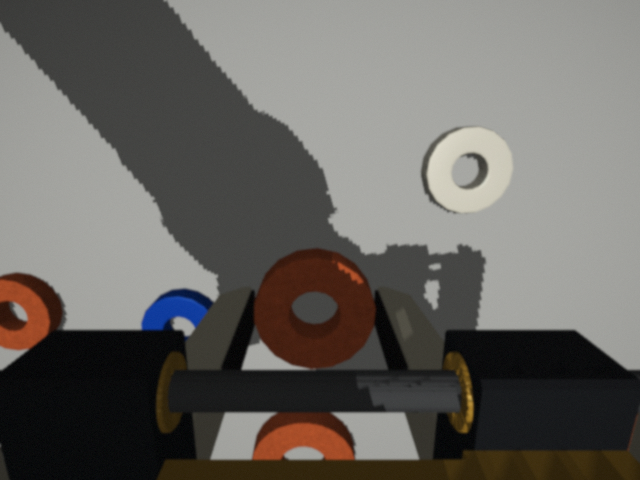

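Call:
servo_tool:
  targets:
    - [-1,[-40,0,-33],0]
    - [-1,[-80,0,-66],0]
    - [-1,[-120,0,-99],0]
    - [-1,[-160,0,-132],0]
    - [-1,[-200,0,-165],0]
    - [-1,[-240,0,-198],0]
    - [-1,[-261,0,-215],0]
    - [-1,[-261,0,-215],0]
    - [-1,[-261,0,-215],0]
    - [-1,[-261,0,-215],0]

```text
time_s: 8.6
eef_pos: [0.5992, -0.1194, 0.0629]
ee_rot: [[0.28, -0.003, -0.96], [0.96, 0.002, 0.28], [0.001, -1.0, 0.003]]
wrist_force: [-0.0, 1.2, -1.5]
grip_width: 0.0538
```

```bash
cat >> h.py <<'E'
def rim(name):
    im,d=cams.snapshot(name); c=cams.calibration(name)
    V,U=np.nonzero(d>0); D=d[V,U]; q=(np.stack([(U-c["cx"])/c["fx"]*D,(V-c["cy"])/c["fy"]*D,D],-1)@np.array(c["attitude"]).T+np.array(c["eye"]))
    k=(np.hypot(q[:,0]-.6,q[:,1]+.122)<.06)&(q[:,2]>.043)&(q[:,2]<.049); t=q[k]
    A=np.c_[2*t[:,:2],np.ones(len(t))]; x=np.linalg.lstsq(A,(t[:,:2]**2).sum(1),rcond=None)[0]
    print(name,"rim fit",np.round(x[:2],4),round(float(np.sqrt(x[2]+x[0]**2+x[1]**2)),4),"enc",cv2.minEnclosingCircle(t[:,:2].astype(np.float32)),len(t))
    return im,d,c
E
python3 - <<'E'
from h import *
im,d,c=rim("wrist"); rings(im,d,c,zmin=.05); cv2.imwrite("pics/w7.png",im)
im,d,c=rim("side"); cv2.imwrite("pics/s7.png",cv2.resize(im[150:345,330:590],(800,600)))
go(.6005,-.122,.064)
E
```

```text
wrist rim fit [ 0.6    -0.1228] 0.0427 enc ((0.6004965901374817, -0.12297483533620834), 0.04551102593541145) 2139
[ 252  248  126   92 8215] xy [ 0.5993 -0.1194] r 0.0277 z [0.0955 0.1057]
side rim fit [ 0.6014 -0.127 ] 0.0434 enc ((0.602387547492981, -0.12674175202846527), 0.04650610685348511) 404
t 8.7 tcp [ 0.5997 -0.1192  0.0636] w 0.0538 F [-0.3 -0.5 -0.9]
shift mm [-2.4 -0.4 -1.5] yaxis [-0.001  0.001 -1.   ] xaxis [0.279 0.96  0.001]
```

View pics/w7.png

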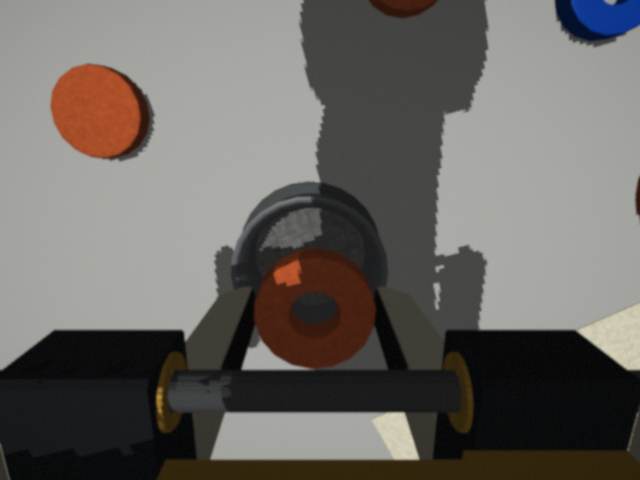

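View pics/s7.png

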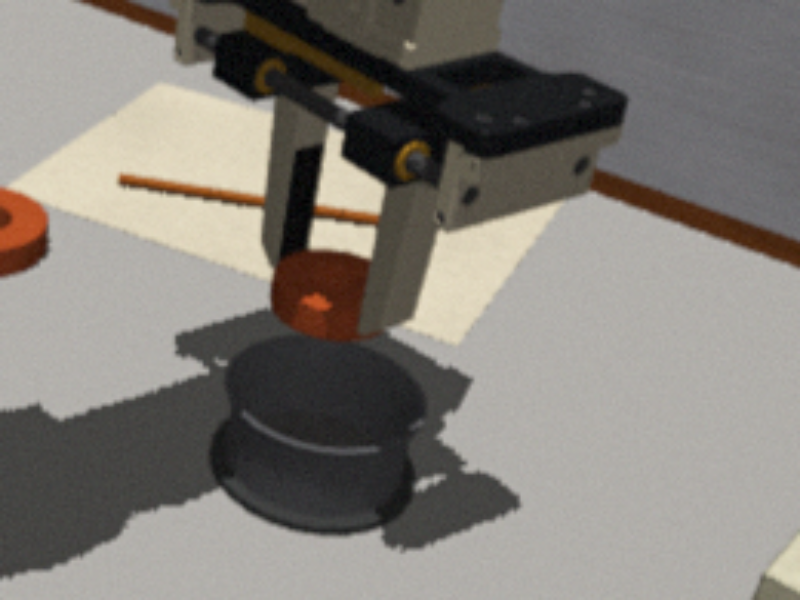

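Call:
servo_tool:
  targets:
    - [-1,[0,0,0],0]
    - [-1,[0,0,0],0]

```text
time_s: 8.9
eef_pos: [0.6001, -0.1207, 0.0642]
ee_rot: [[0.28, -0.0, -0.96], [0.96, 0.0, 0.28], [0.0, -1.0, 0.0]]
wrist_force: [0.2, -1.2, -0.5]
grip_width: 0.0536
```

Call:
servo_tool:
  targets:
    - [-1,[-1,10,-0.5],0]
    - [-1,[-1,25,-0.5],0]
    - [-1,[-1,38,-0.5],0]
    - [-1,[-1,44,-0.5],0]
    - [-1,[-1,47,-0.5],0]
    - [-1,[-1,47,-0.5],0]
    - [-1,[-1,47,-0.5],0]
    - [-1,[-1,47,-0.5],0]

```text
time_s: 9.7
eef_pos: [0.6009, -0.123, 0.0177]
ee_rot: [[0.282, 0.001, -0.959], [0.959, -0.0, 0.282], [0.0, -1.0, -0.001]]
wrist_force: [0.6, -0.2, -0.9]
grip_width: 0.0536
```

```bash
python3 - <<'E'
from h import *
im,d,c=rim("wrist"); rings(im,d,c,zmin=.046); cv2.imwrite("pics/w8.png",im)
im,d,c=rim("side"); cv2.imwrite("pics/s8.png",cv2.resize(im[180:345,350:570],(800,600)))
go(.6005,-.1227,.017)
E
```

```text
wrist rim fit [ 0.5983 -0.1227] 0.0402 enc ((0.6003797650337219, -0.12358399480581284), 0.0456874743103981) 3621
[ 252  248  126   92 8231] xy [ 0.6008 -0.1234] r 0.0276 z [0.0501 0.06  ]
side rim fit [ 0.5996 -0.1284] 0.0374 enc ((0.6011607050895691, -0.12687948346138), 0.04616478085517883) 406
t 9.8 tcp [ 0.6008 -0.1229  0.0176] w 0.0539 F [ 0.3 -0.1 -0.5]
shift mm [0.2 0.6 0.3] yaxis [ 0.001 -0.    -1.   ] xaxis [0.282 0.959 0.   ]
```

View pics/s8.png

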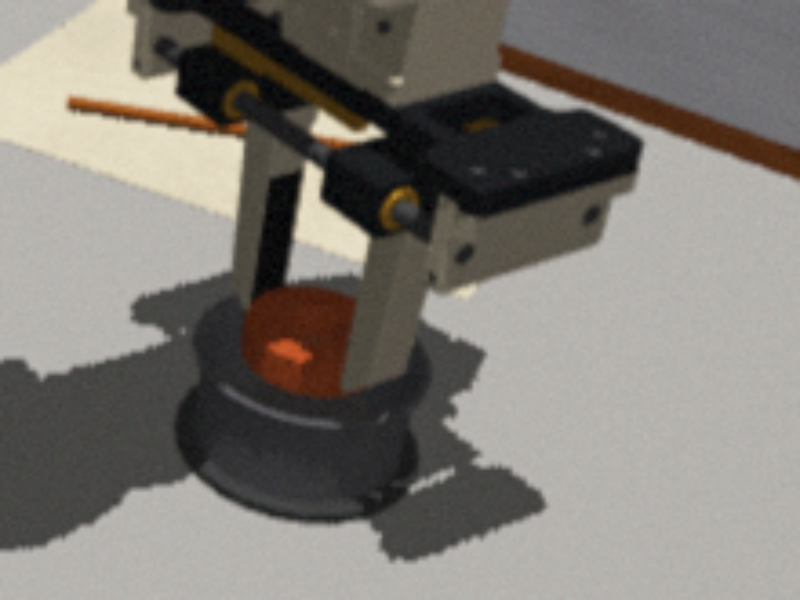

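View pics/w8.png

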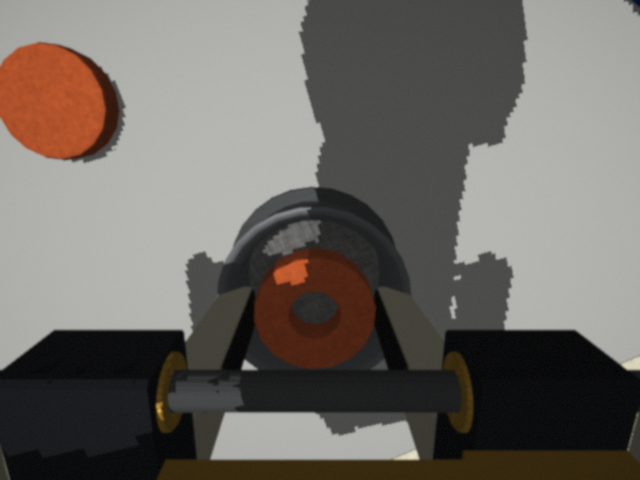

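The ring is centred over the tube, with its underside about 2 mm below the rim. Releasing.

Call:
servo_tool:
  targets:
    - [1,[0,0,0],0]
    - [1,[0,0,0],0]
    - [1,[0,0,0],0]
    - [1,[0,0,0],0]
    - [1,[0,0,0],0]
    - [1,[0,-10,0],0]
    - [1,[0,-40,0],0]
    - [1,[0,-80,0],0]
    - [1,[0,-80,0],0]

```text
time_s: 10.7
eef_pos: [0.605, -0.1237, 0.1035]
ee_rot: [[0.282, 0.012, -0.959], [0.959, -0.002, 0.282], [0.001, -1.0, -0.012]]
wrist_force: [1.2, -1.0, 0.1]
grip_width: 0.0933
```

```bash
python3 - <<'E'
from h import *
im,d,c=rim("wrist"); rings(im,d,c,zmin=.01); cv2.imwrite("pics/w9.png",im)
im,d,c=rim("side"); rings(im,d,c,480,zmin=.01)
go(.452,-.0215,.064)
E
```

```text
wrist rim fit [ 0.5978 -0.1228] 0.0435 enc ((0.5977081656455994, -0.12266505509614944), 0.045322977006435394) 892
[363   0  63  18 788] xy [ 0.4675 -0.0292] r 0.018 z [0.011  0.0149]
[  89   61   83   81 5215] xy [ 0.4759 -0.2181] r 0.0268 z [0.0119 0.0146]
[ 601  118   39  100 2846] xy [0.6222 0.1115] r 0.0328 z [0.0113 0.0181]
[ 278  194   72   72 3559] xy [ 0.5973 -0.1225] r 0.0268 z [0.0166 0.02  ]
side rim fit [ 0.6014 -0.127 ] 0.0434 enc ((0.6021205186843872, -0.1262526661157608), 0.046339068561792374) 413
[ 444    0   76   55 3449] xy [ 0.5952 -0.1292] r 0.0341 z [0.3514 0.3937]
[ 245  156   50   31 1146] xy [0.6828 0.3538] r 0.0558 z [0.0136 0.0433]
[ 303  211   42   29 1026] xy [0.6296 0.1287] r 0.0416 z [0.0115 0.0197]
[292 294  38  32 972] xy [ 0.4525 -0.027 ] r 0.0277 z [0.0115 0.0162]
[ 416  360   47   42 1554] xy [ 0.4795 -0.2225] r 0.0274 z [0.0124 0.0165]
[   0  430   36   50 1293] xy [0.0913 0.0067] r 0.0366 z [0.0102 0.0141]
t 10.8 tcp [ 0.6012 -0.123   0.0987] w 0.0931 F [-0.3  0.7  0.6]
shift mm [ 55.3  34.2 171.9] yaxis [ 0.003 -0.001 -1.   ] xaxis [0.282 0.959 0.   ]
```

View pics/w9.png

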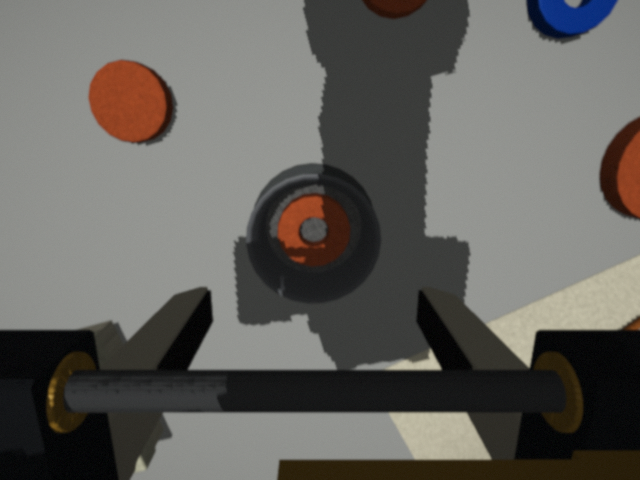

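The first ring lies flat and centred in the tube. Now the second.

Call:
servo_tool:
  targets:
    - [1,[14,0,43],0]
    - [1,[28,0,86],0]
    - [1,[42,0,129],0]
    - [1,[55.5,0,171.5],0]
    - [1,[55.5,20,171.5],0]
    - [1,[55.5,40,171.5],0]
    - [1,[55.5,50,171.5],0]
    - [1,[55.5,50,171.5],0]
    - [1,[55.5,50,171.5],0]
    - [1,[55.5,50,171.5],0]

```text
time_s: 11.8
eef_pos: [0.4521, -0.0215, 0.0475]
ee_rot: [[0.282, 0.001, -0.959], [0.959, -0.0, 0.282], [0.0, -1.0, -0.001]]
wrist_force: [0.4, -0.5, -0.2]
grip_width: 0.0929
```

```bash
python3 - <<'E'
from h import *
im,d=cams.snapshot("wrist");c=cams.calibration("wrist"); rings(im,d,c); cv2.imwrite("pics/w10.png",im)
go(.452,-.0215,-.026)
E
```

```text
[ 268  217   86   85 4920] xy [ 0.4518 -0.0235] r 0.0269 z [0.0143 0.0167]
t 11.85 tcp [ 0.4521 -0.0214  0.0476] w 0.0931 F [-0.   0.1  0. ]
shift mm [-0.1 73.6  0.2] yaxis [ 0.001 -0.    -1.   ] xaxis [0.282 0.959 0.   ]
```

View pics/w10.png

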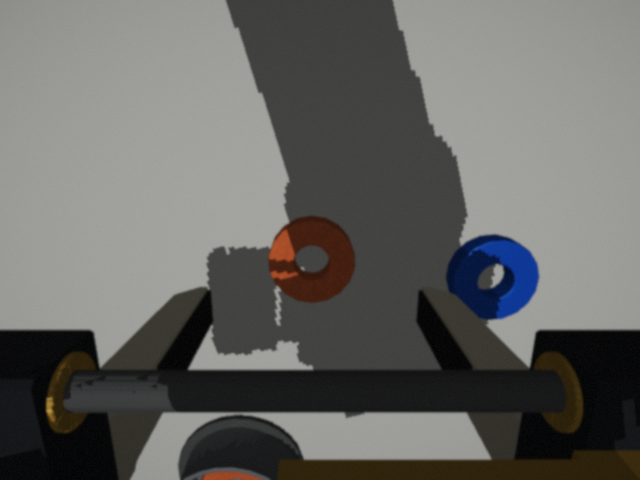

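Call:
servo_tool:
  targets:
    - [1,[-1.5,20,0],0]
    - [1,[-1.5,45,0],0]
    - [1,[-1.5,62,0],0]
    - [1,[-1.5,70,0],0]
    - [1,[-1.5,73.5,0],0]
    - [1,[-1.5,73.5,0],0]
    - [1,[-1.5,73.5,0],0]

```text
time_s: 12.55
eef_pos: [0.4517, -0.0228, -0.0258]
ee_rot: [[0.282, 0.001, -0.959], [0.959, -0.0, 0.282], [0.0, -1.0, -0.001]]
wrist_force: [-0.0, -0.2, 0.4]
grip_width: 0.093
```

Call:
servo_tool:
  targets:
    - [-1,[0,0,0],0]
    - [-1,[0,0,0],0]
    - [-1,[0,0,0],0]
    - [-1,[0,0,0],0]
    - [-1,[0,0,0],0]
    - [-1,[0,0,0],0]
    - [-1,[0,0,0],0]
    - [-1,[0,0,0],0]
  force: 15

```text
time_s: 13.35
eef_pos: [0.451, -0.0227, -0.0264]
ee_rot: [[0.282, -0.0, -0.959], [0.959, -0.0, 0.282], [-0.0, -1.0, 0.0]]
wrist_force: [-0.6, 0.3, 0.2]
grip_width: 0.0526
```

Call:
servo_tool:
  targets:
    - [-1,[0,-10,0],0]
    - [-1,[0,-30,0],0]
    - [-1,[0,-60,0],0]
    - [-1,[0,-90,0],0]
    - [-1,[0,-90,0],0]
    - [-1,[0,-90,0],0]
    - [-1,[0,-90,0],0]

```text
time_s: 14.05
eef_pos: [0.4501, -0.0227, 0.0629]
ee_rot: [[0.282, -0.002, -0.959], [0.959, -0.0, 0.282], [-0.001, -1.0, 0.002]]
wrist_force: [-0.0, 0.2, -0.8]
grip_width: 0.0519
```

```bash
python3 - <<'E'
from h import *
im,d=cams.snapshot("wrist");c=cams.calibration("wrist"); rings(im,d,c,zmin=.03); cv2.imwrite("pics/w11.png",im)
go(.6005,-.123,.064)
E
```

```text
[ 252  252  125   88 7721] xy [ 0.45  -0.023] r 0.027 z [0.0959 0.1056]
t 14.1 tcp [ 0.45   -0.0227  0.0626] w 0.0528 F [ 0.2 -0.2 -1.2]
shift mm [ -53.8   -1.8 -172.7] yaxis [-0.003 -0.    -1.   ] xaxis [ 0.282  0.959 -0.001]
```

View pics/w11.png

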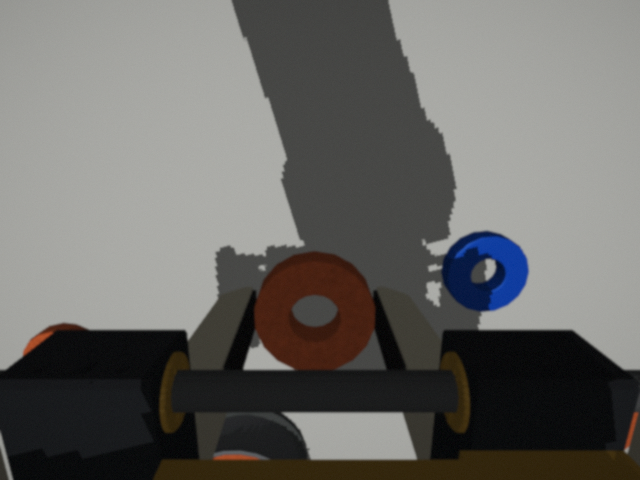

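Call:
servo_tool:
  targets:
    - [-1,[-10,0,-32],0]
    - [-1,[-20,0,-64],0]
    - [-1,[-30,0,-96],0]
    - [-1,[-40,0,-128],0]
    - [-1,[-48,0,-152],0]
    - [-1,[-54,0,-171.5],0]
    - [-1,[-54,0,-171.5],0]
    - [-1,[-54,0,-171.5],0]
    - [-1,[-54,0,-171.5],0]
    - [-1,[-54,0,-171.5],0]
    - [-1,[-54,0,-171.5],0]

```text
time_s: 15.2
eef_pos: [0.5998, -0.1221, 0.0637]
ee_rot: [[0.281, -0.001, -0.96], [0.96, 0.0, 0.281], [0.0, -1.0, 0.001]]
wrist_force: [-0.2, -0.1, -0.9]
grip_width: 0.0523
```

```bash
python3 - <<'E'
from h import *
im,d,c=rim("wrist"); rings(im,d,c,zmin=.05); go(.6005,-.123,.017)
E
```

```text
wrist rim fit [ 0.6    -0.1233] 0.0428 enc ((0.6006364226341248, -0.1235470250248909), 0.04571457952260971) 2132
[  252   214   125   126 10453] xy [ 0.6007 -0.1228] r 0.0272 z [0.0957 0.1066]
t 15.25 tcp [ 0.6    -0.1223  0.0637] w 0.052 F [-0.9 -0.4 -1.2]
shift mm [-0.5 46.7 -0.6] yaxis [-0.  0. -1.] xaxis [0.281 0.96  0.   ]
```

Call:
servo_tool:
  targets:
    - [-1,[0,10,0],0]
    - [-1,[0,25,0],0]
    - [-1,[0,38,0],0]
    - [-1,[0,44,0],0]
    - [-1,[0,47,0],0]
    - [-1,[0,47,0],0]
    - [-1,[0,47,0],0]
    - [-1,[0,47,0],0]

```text
time_s: 16.05
eef_pos: [0.6009, -0.123, 0.0172]
ee_rot: [[0.282, 0.001, -0.959], [0.959, -0.0, 0.282], [0.0, -1.0, -0.001]]
wrist_force: [0.8, -0.8, -1.2]
grip_width: 0.0526
```

```bash
python3 - <<'E'
from h import *
im,d,c=rim("wrist"); rings(im,d,c,zmin=.046); go(.6005,-.123,.017)
im,d=cams.snapshot("side"); cv2.imwrite("pics/s12.png",cv2.resize(im[180:345,350:570],(800,600)))
E
```

```text
wrist rim fit [ 0.5979 -0.1226] 0.0399 enc ((0.6001006364822388, -0.12361812591552734), 0.04566638544201851) 3640
[  253   229   124   111 11013] xy [ 0.6009 -0.1233] r 0.027 z [0.0495 0.06  ]
t 16.1 tcp [ 0.6009 -0.123   0.0171] w 0.0525 F [-0.4 -0.1 -1. ]
shift mm [-0.1  0.1  0.4] yaxis [ 0.001 -0.    -1.   ] xaxis [0.282 0.959 0.   ]
```

View pics/s12.png

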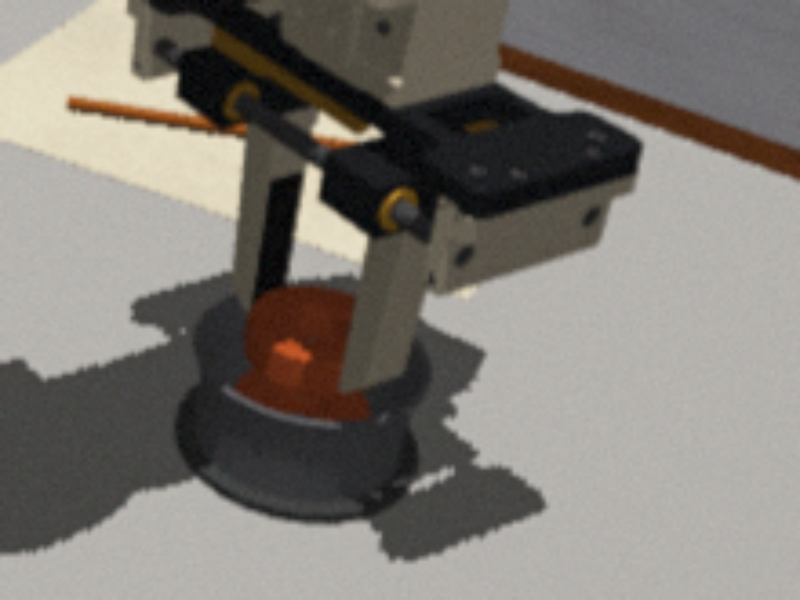

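The second ring is at the mouth and centred above the first. Releasing.

Call:
servo_tool:
  targets:
    - [1,[0,0,0],0]
    - [1,[0,0,0],0]
    - [1,[0,0,0],0]
    - [1,[0,0,0],0]
    - [1,[0,0,0],0]
    - [1,[0,-10,0],0]
    - [1,[0,-40,0],0]
    - [1,[0,-80,0],0]
    - [1,[0,-120,0],0]
    - [1,[0,-120,0],0]
    - [1,[0,-120,0],0]
    - [1,[0,-120,0],0]

```text
time_s: 17.35
eef_pos: [0.5993, -0.1227, 0.1356]
ee_rot: [[0.282, -0.002, -0.959], [0.959, 0.0, 0.282], [-0.0, -1.0, 0.002]]
wrist_force: [-1.0, 0.7, -1.4]
grip_width: 0.0926
```

```bash
python3 - <<'E'
from h import *
im,d,c=rim("wrist"); rings(im,d,c,zmin=.01); cv2.imwrite("pics/w13.png",im)
im,d=cams.snapshot("side"); cv2.imwrite("pics/s13.png",im)
go(.6,-.123,.13)
E
```

```text
wrist rim fit [ 0.5999 -0.1231] 0.0431 enc ((0.6004177927970886, -0.12323570251464844), 0.04583622142672539) 2046
[ 116   79   73   72 4039] xy [ 0.4785 -0.2185] r 0.0266 z [0.0135 0.0163]
[ 574  122   66  100 4504] xy [0.627  0.1313] r 0.0397 z [0.0125 0.0204]
[ 280  197   69   74 3631] xy [ 0.6053 -0.1238] r 0.0321 z [0.0196 0.0382]
t 17.45 tcp [ 0.5992 -0.1226  0.135 ] w 0.0931 F [-0.1 -0.3 -0.2]
shift mm [-0.1  5.  -0.9] yaxis [-0.003  0.001 -1.   ] xaxis [ 0.282  0.959 -0.   ]
```

View pics/w13.png

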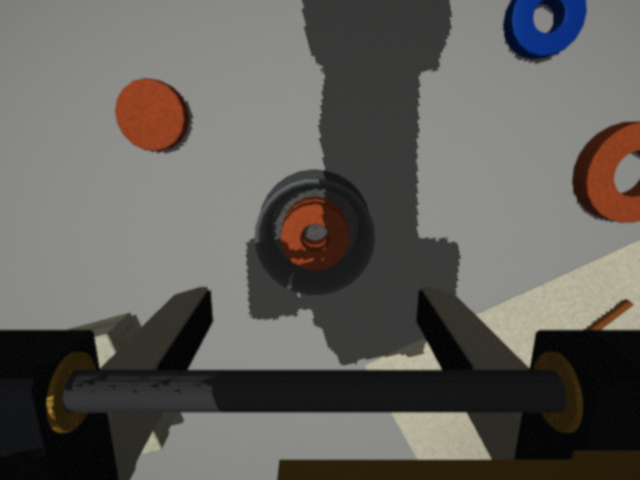

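View pics/s13.png

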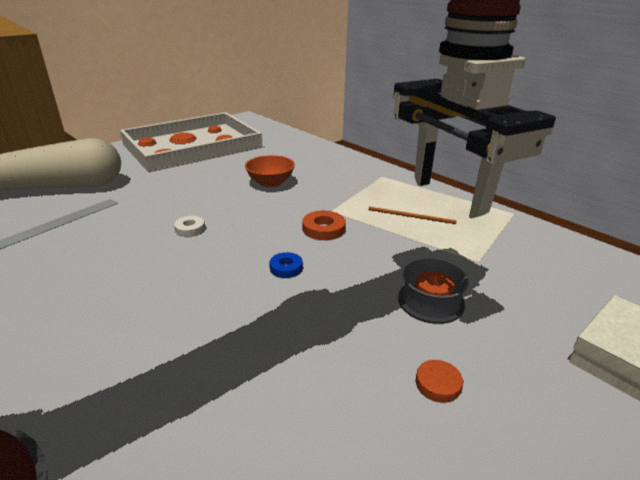

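```bash
python3 - <<'E'
from h import *
im,d=cams.snapshot("wrist"); c=cams.calibration("wrist"); cv2.imwrite("pics/w14.png",cv2.resize(im[150:310,230:400],(638,600),interpolation=cv2.INTER_CUBIC))
V,U=np.nonzero(d>0); D=d[V,U]; q=(np.stack([(U-c["cx"])/c["fx"]*D,(V-c["cy"])/c["fy"]*D,D],-1)@np.array(c["attitude"]).T+np.array(c["eye"]))
hsv=cv2.cvtColor(im,cv2.COLOR_BGR2HSV)[V,U]
k=(np.hypot(q[:,0]-.6005,q[:,1]+.123)<.037)&(hsv[:,1]>130)
t=q[k]; print(np.histogram(t[:,2],bins=np.arange(.004,.05,.003)))
u=t[t[:,2]>.0335]; A=np.c_[u[:,:2]-u[:,:2].mean(0),np.ones(len(u))]; x,r,_,_=np.linalg.lstsq(A,u[:,2],rcond=None)
print("slope deg",np.degrees(np.hypot(*x[:2])),"z",x[2],"rms",np.std(A@x-u[:,2]),"circ",cv2.minEnclosingCircle(u[:,:2].astype(np.float32)))
go(.6,-.123,.13)
E
```

```text
(array([  20,    6,   19,   39,   61,  192,   58,   62,   71,   72,  647,
       2369,    1,    0,    0]), array([0.004, 0.007, 0.01 , 0.013, 0.016, 0.019, 0.022, 0.025, 0.028,
       0.031, 0.034, 0.037, 0.04 , 0.043, 0.046, 0.049]))
slope deg 340.36094169943107 z 0.17459596320661033 rms 0.07232273571342845 circ ((0.60084468126297, -0.11780010163784027), 0.032603781670331955)
t 17.5 tcp [ 0.5994 -0.1227  0.135 ] w 0.0931 F [-0.4 -0.1 -0.7]
shift mm [-0.1  5.  -0.7] yaxis [-0.003  0.    -1.   ] xaxis [ 0.282  0.959 -0.   ]
```

View pics/w14.png

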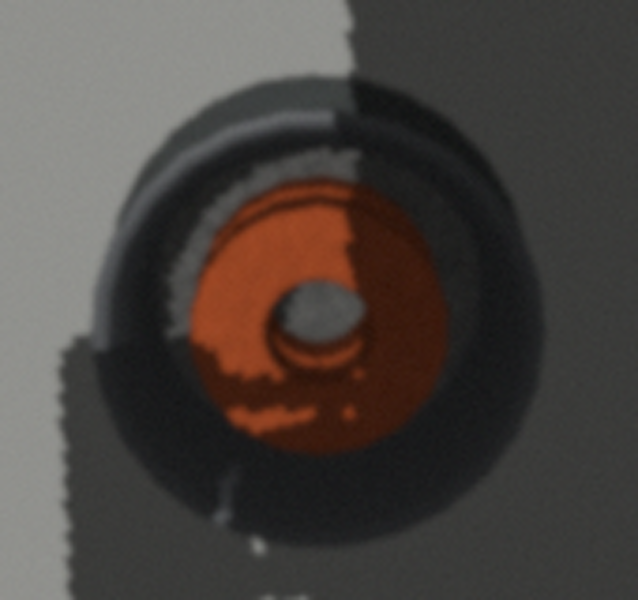

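```bash
python3 - <<'E'
from h import *
im,d=cams.snapshot("wrist"); c=cams.calibration("wrist")
V,U=np.nonzero(d>0); D=d[V,U]; q=(np.stack([(U-c["cx"])/c["fx"]*D,(V-c["cy"])/c["fy"]*D,D],-1)@np.array(c["attitude"]).T+np.array(c["eye"]))
hsv=cv2.cvtColor(im,cv2.COLOR_BGR2HSV)[V,U]
k=(np.hypot(q[:,0]-.6005,q[:,1]+.123)<.037)&(hsv[:,1]>130)&(q[:,2]>.035)&(q[:,2]<.042)
u=q[k]; A=np.c_[u[:,:2]-u[:,:2].mean(0),np.ones(len(u))]; x,r,_,_=np.linalg.lstsq(A,u[:,2],rcond=None)
print("slope deg",np.degrees(np.hypot(*x[:2])),"z",x[2],"rms",np.std(A@x-u[:,2]),"circ",cv2.minEnclosingCircle(u[:,:2].astype(np.float32)))
job.hand_in()
E
```

```text
slope deg 0.27615691894866445 z 0.03767205043352909 rms 0.000760077243451511 circ ((0.6016364693641663, -0.1232181116938591), 0.027020173147320747)
the job is handed in; nothing more can be done
```

Both small red clay rings are in the grey tube, lying flat on each other. The job was handed in at about 17.5 s, well under the 51 s limit.

- **Placing:** I let each ring go at the tube's mouth. The first ring's underside was about 2 mm below the rim, and the second was at about the same height.
- **Final check:** The upper ring lies flat (0.3° tilt). Its top is at 37.7 mm, against 38 mm expected for two stacked rings. It is within about 2 mm of the tube's axis.
- **Other things:** The solid disc, the large ring and the blue look-alike were still where they lay in the last pictures. The white ring is too, by eye in the side picture. The gripper is open and clear of everything.

**Checks that failed or disagreed:**
- **First grasp:** It closed on air. The real fingertips end about 33 mm above the reported TCP, as both the wrist and side cameras showed. The ring was not disturbed, and I allowed for the offset in every later move.
- **Side camera:** It put the tube and rings about 4 mm off in y from the other two cameras. I went by the wrist and top cameras.
- **Flatness fit:** My first fit of the upper ring was spoiled by stray pixels on the gripper. The result above is the refit without them.

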